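# Find the concealed catch of the tool chest by touch

## Robot

A 6-joint arm with a two-finger parallel gripper is mounted at the origin on a cart in front of the work surface, level with it; the furniture and walls round the work are solid. World frame = base frame: x ahead of the robot, y to its left, z up, the work surface at z = 0. Lengths are in m, angles in rad, forces in N, time in s.
With the tool pointing down it reaches from about 0.25 to 0.725 m from the base axis. Payload 4 kg.
Tool frame: the origin (TCP) lies midway between the tips of the shut fingers; the grasp point (between the pads) lies 19 mm behind it; z points along the fingers, y is the line along which they close (so a half turn about z gives the same grasp; the last joint's range is limited). The gripper opens to 85 mm and grips with 20 to 120 N. Pads are 22 mm wide; open, the fingers measure 114 mm over their backs; the gripper's body (76 mm by 85 mm) begins 54 mm behind the grasp point. The pads swing forward as they close: fully open they stand 13 mm farther back than shut.
Start: joints at [1.158, 0.241, 0.005, 1.335, 0, 1.571], TCP at [0.201, 0.458, 0.192] pointing down, gripper open.
Joint ranges: [-2.72, 2.72], [-1.05, 1.87], [-1.09, 1.28], [-1.99, 2.15], [-1.42, 1.44], [-3.14, 3.14]. Speed limits (rad/s): [2.79, 2.79, 3.14, 3.14, 3.14, 3.14].

## Interface

Orientations are given as a unit quaternion [x, y, z, w].
In Python, from workcell import get_obs, camera, job_done, silhouettes gives the robot as it stands. The module is installed in compiled form; this text tells all that it offers.
- The arm moves only by the tool drive_tool, never from a script. Its argument "increments" is a list of rows, each a list of 3 entries, a list of its own where there are three numbers: the shift along the world's x, y, z in mm, then the turn, a rotation vector about the world's x, y, z in degrees, then the opening, from 0 (shut) to 1 (fully open). A call has 1 to 8 rows; each row shifts and turns the commanded pose from where the row before left it; what a row does not reach is not made up. A row lasts 1/12 s, in which the tool goes at most 41.7 mm and 7.16 degrees, less where a joint would pass 70% of its speed; a pose out of reach is approached as far as the arm can. A call is refused whole if a number of a shift passes 41.7 or a number of a turn 7.16, either way. A call with a gripper value outside its range is refused whole. The fingers move at their own pace and stop on an object; the grip force is fixed at half the most. Time passes only in rows, so rows that do not move let the fingers close. It gives the time, the measured TCP pose, the force, the opening and the grip force at its end, in the units of the state.
- get_obs(): the state, without advancing time (a new reading comes with each control period).
- camera(name): name is "scene" or "top" or "wrist"; returns a dict with "image" (384x512x3 uint8, red, green, blue), "K" (3x3 intrinsics, pixels), "view" (4x4, takes a point from world to camera coordinates). Camera axes: x right, y down, z forward; pixel columns grow to the right and rows downward; lengths in m; the calibration is good to about 2 mm. A picture is of the moment at which its call begins. There is no depth.
- job_done(): hands the job in; it is judged then, once.
Trained networks look in a picture, given as the dict that the camera call returned (one of the last four; its "shot" number tells which), for a name from the list of things; names that differ only in an ending like _2 or _b are one class to them, and where a whole thing is asked for, a point or a joint stands for the part that bears it (a point fixed in the world has none). Each returns a list of dicts, best first, with "conf" (0 to 1); they miss things now and then, are a little off and sometimes report something else, mostly with a low value. They report only what shows in the picture. A call takes as long as a camera call.
- silhouettes(query, picture): "region" (384x512 bool, what is visible of it) and "bbox" ([left, top, right, bottom] in pixels, round what is visible of it).
The state is a dict: "clock": time; "joint_pos": joint angles; "joint_vel": joint speeds; "tau": joint torques, N m; "eef_pos": TCP position; "tool_rot": TCP orientation; "ft_force": force on the tool from outside, world axes, zero at the start; "ft_torque": the same for the moment, N m; "grip_width": finger opening in m; "grasp_force": force on a finger pad.
Only numpy, scipy, OpenCV 4.12 (cv2) and the standard library are available. Lean on these libraries where they do the work, as an engineer would, in place of code of your own. Each camera call takes 0.05 s, during which the arm holds its last target. There are 200 camera calls.

## Task

The drawer of the low wooden tool chest is locked by a concealed catch: one of the six equal flush plates in the chest's top, and only touch tells which. With closed fingertips feel across the plates, pressing each gently until you find the one that gives, and press it in so that the drawer springs out of the side by itself; leave it standing open. Do not touch the drawer, and leave the things around the chest where they are.

Things in the scene. Friction and masses are not known exactly. Their poses are not given: they have to be found in the camera images.
- tool_chest: Low wooden tool chest fixed to the bench, 150 mm (its x, depth) x 216 mm (its y, width) x 100 mm high; origin at the centre of its underside, x to its back, y to its left, z up. Its flat top is a frame with six paler, look-alike 50 mm square plates, flush, 1 mm gap round each, two rows of three, 60 mm pitch. Five are rigid; one, a different one each time, is the sprung catch.
- panel (a point): Centre of the top panel, at its surface, 100 mm above the bench; axes as the chest's. The catch plate starts to sink at about 2 N, frees the drawer 4 to 5 mm down, bottoms at 8 mm and about 5 N, and springs back when let go. Closed fingertips must be inside the plate's edge to push it below the frame.
- drawer (a joint): How far the flat drawer stands out, in m: 0 shut and held by the catch, 0.045 fully out. A light spring (5 N) drives it out of the chest's right side (its -y) once the catch is pressed.
- drawer_front (a point): Centre of the outer face of the drawer's plain front board without a handle, 130 x 8 x 52 mm, flush in the chest's right side; 38 mm above the bench. It moves with the drawer.
- sanding_block: Brown wooden sanding block, 64 x 111 x 30 mm, loose on the bench to the left of the chest; origin at the centre of its underside. Bystander.
- screw_jar: Glass jar of screws with a red lid, 66 mm across, 88 mm high, loose on the bench to the right of the chest, towards the robot; origin at the centre of its underside. Bystander.
- short_offcut: Short square wooden offcut, 45 x 120 x 45 mm, loose on the bench in front of the chest; origin at the centre of its underside. Bystander.
- plate_1 (a point): Centre of the upper face of the plate in the front row, left place of the panel, as seen from the robot (whether it gives must be felt); axes as the chest's.
- plate_2 (a point): Centre of the upper face of the plate in the front row, middle place of the panel, as seen from the robot (whether it gives must be felt); axes as the chest's.
- plate_3 (a point): Centre of the upper face of the plate in the front row, right place of the panel, as seen from the robot (whether it gives must be felt); axes as the chest's.
- plate_4 (a point): Centre of the upper face of the plate in the back row, left place of the panel, as seen from the robot (whether it gives must be felt); axes as the chest's.
- plate_5 (a point): Centre of the upper face of the plate in the back row, middle place of the panel, as seen from the robot (whether it gives must be felt); axes as the chest's.
- plate_6 (a point): Centre of the upper face of the plate in the back row, right place of the panel, as seen from the robot (whether it gives must be felt); axes as the chest's.

How it is judged:
By the outcome, as a careful person would: the job done as asked, in the order asked, and still so for the second after the job is handed in, with the robot touching nothing.
It also fails if it takes over 51 s, if anything falls off the work surface, if the arm or the gripper's body presses on something with over 40 N, if the wrist force passes 120 N, or if a joint passes its speed limit or range.

## Working session

There is one attempt and no reset: what is moved stays moved. The work goes in short steps, Python scripts to look and compute and a tool call to move; the robot and the scene stay as the last step left them, time stands still between calls to the robot, and variables do not carry over. Pictures are saved under pics/ and viewed, at most 10 in all, crops included, and the job is handed in when it is done.

Besides the shell and the picture viewer there is one more tool, called by a JSON object that holds its "method" and its "body", one argument or row to a line. drive_tool: Moves the arm, as the interface text tells. Its arguments: {"type":"object","properties":{"increments":{"type":"array"}},"required":["increments"]}

```bash
mkdir -p pics
python3 - <<'E'
from workcell import *
import cv2,numpy as np
o=get_obs();print(o['clock'],o['eef_pos'],o['tool_rot'],o['ft_force'],o['grip_width'])
for n in ['top','scene']:
    p=camera(n);cv2.imwrite(f'pics/{n}1.png',p['image'][:,:,::-1])
    print(n,p['K'].tolist(),p['view'].round(4).tolist())
    for q in ['tool_chest','screw_jar','short_offcut','sanding_block','plate_1']:
        for d in silhouettes(q,p)[:2]: print(q,round(d['conf'],2),d['bbox'],d['region'].sum())
E
```

```text
0.0 [0.20030295 0.45734958 0.19062253] [ 2.04935319e-01  9.78774970e-01 -1.01430746e-03 -2.09359725e-04] [ 0.18414372 -0.61443579 -0.3235227 ] 0.08528847786003428
top [[453.0028814673807, 0.0, 261.1668855054423], [0.0, 453.0028814673807, 194.70460228700097], [0.0, 0.0, 1.0]] [[-0.0175, -0.9996, -0.0239, -0.1753], [-0.997, 0.0192, -0.0744, 0.5355], [0.0748, 0.0225, -0.9969, 1.3052], [0.0, 0.0, 0.0, 1.0]]
tool_chest 0.71 [210.4, 152.2, 298.4, 210.8] 2207
tool_chest 0.32 [257.5, 219.2, 299.4, 245.9] 677
screw_jar 0.85 [358.0, 190.6, 376.3, 216.3] 522
screw_jar 0.63 [215.2, 156.4, 292.6, 208.8] 2221
short_offcut 0.93 [257.2, 222.5, 297.5, 243.3] 600
sanding_block 0.59 [151.1, 169.5, 191.6, 193.2] 806
plate_1 0.94 [210.7, 149.5, 293.8, 209.2] 1990
scene [[481.58256450101595, 0.0, 254.74310712451447], [0.0, 481.58256450101595, 190.16258922385728], [0.0, 0.0, 1.0]] [[-0.567, 0.8236, -0.0129, 0.4624], [0.6698, 0.4519, -0.5891, -0.1979], [-0.4794, -0.3427, -0.8079, 1.3493], [0.0, 0.0, 0.0, 1.0]]
tool_chest 0.75 [197.9, 169.2, 298.5, 239.2] 1741
short_offcut 0.79 [246.3, 164.9, 297.4, 191.1] 868
plate_1 0.78 [196.7, 166.4, 301.9, 243.6] 1789
```

View pics/top1.png

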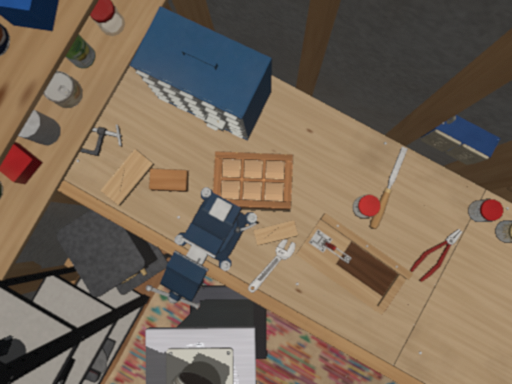

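View pics/scene1.png

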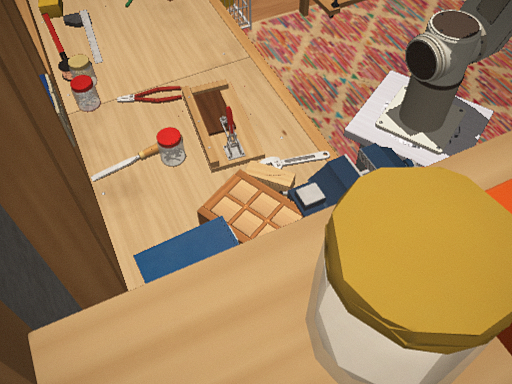

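The top view shows the chest at about (215..293, 152..210), with six pale plates, 3 columns across and 2 rows. The gripper stands at about (215,225), close to the chest's near-left corner. The scene view shows the chest at (198..300, 169..240), partly hidden.

```bash
cat > h.py <<'E'
import numpy as np
def ray(p,u,v,z):
    R=p['view'][:3,:3];t=p['view'][:3,3];c=-R.T@t
    d=R.T@np.linalg.inv(p['K'])@[u,v,1];return c+d*(z-c[2])/d[2]
def proj(p,X):
    q=p['view'][:3,:3]@X+p['view'][:3,3];q=p['K']@q;return q[:2]/q[2]
E
python3 - <<'E'
from workcell import *
from h import *
import cv2
p=camera('top');im=p['image']
d=silhouettes('tool_chest',p)[0]
crop=im[145:218,205:302]
big=cv2.resize(crop,None,fx=8,fy=8,interpolation=cv2.INTER_CUBIC)
cv2.imwrite('pics/crop1.png',big[:,:,::-1])
g=big[:,:,0].astype(np.uint8)
_,m=cv2.threshold(big[:,:,1],0,255,cv2.THRESH_OTSU)
n,l,s,c=cv2.connectedComponentsWithStats(m)
for i in range(1,n):
    if 4000<s[i,4]<40000:
        uv=(c[i]+.5)/8-.5+[205,145]; print(s[i].tolist(),uv.round(1),ray(p,*uv,.1).round(4))
for uv in [(215,152),(293,154),(291,210),(214,207)]: print(ray(p,*uv,.1).round(3))
for q in ['screw_jar','short_offcut']:
    b=silhouettes(q,p)[0]['bbox'];print(q,ray(p,(b[0]+b[2])/2,(b[1]+b[3])/2,.05).round(3))
E
```

```text
[140, 113, 150, 149, 20007] [231.2 168. ] [ 0.6014 -0.1055  0.1   ]
[310, 122, 156, 148, 20031] [252.9 169. ] [ 0.5975 -0.1654  0.1   ]
[479, 130, 158, 148, 20165] [274.6 170. ] [ 0.5933 -0.2249  0.1   ]
[126, 286, 156, 151, 19876] [230.2 189.6] [ 0.5417 -0.1022  0.1   ]
[297, 295, 161, 149, 20006] [252.  190.7] [ 0.5376 -0.1619  0.1   ]
[472, 304, 160, 148, 20080] [273.7 191.7] [ 0.5337 -0.2214  0.1   ]
[32, 424, 181, 160, 19019] [219.8 208.5] [ 0.4902 -0.073   0.1   ]
[ 0.647 -0.061  0.1  ]
[ 0.637 -0.277  0.1  ]
[ 0.483 -0.268  0.1  ]
[ 0.495 -0.057  0.1  ]
screw_jar [ 0.489 -0.488  0.05 ]
short_offcut [ 0.42  -0.231  0.05 ]
```

View pics/crop1.png

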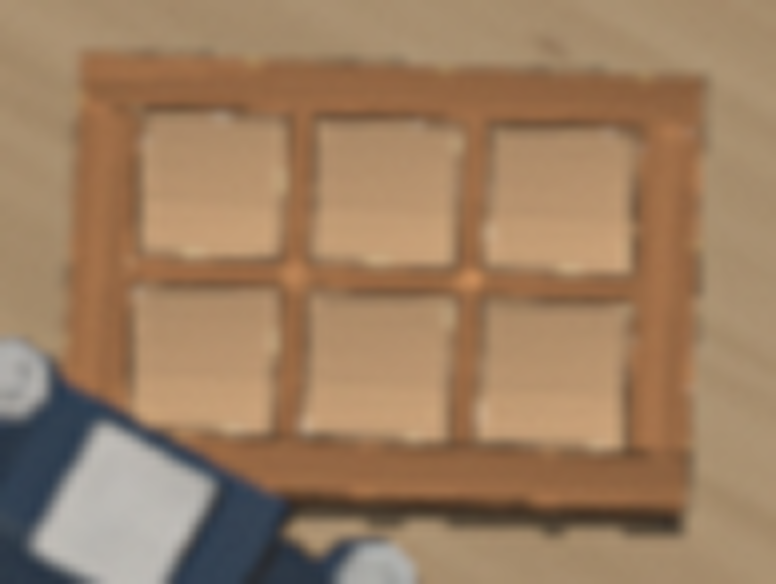

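Run:
```python
from workcell import *
from h import *
import cv2
p=camera('top');s=camera('scene');w=camera('wrist')
A=cv2.resize(p['image'][175:310,140:290],(600,540),interpolation=cv2.INTER_CUBIC)
cv2.imwrite('pics/a.png',A[:,:,::-1])
B=cv2.resize(s['image'][130:260,185:445],(780,390),interpolation=cv2.INTER_CUBIC)
cv2.imwrite('pics/b.png',B[:,:,::-1])
cx=np.array([.5675,-.1636,.1])
print(p['view'].tolist()==0)
np.savez('cams',pK=p['K'],pv=p['view'],sK=s['K'],sv=s['view'])
for X in [(.6014,-.1055,.1),(.5337,-.2214,.1),(.5417,-.1022,.1),(.5,-.06,.1),(.5,-.06,0)]: print(X,proj(s,np.array(X)).round(1),proj(p,np.array(X)).round(1))
print(get_obs()['clock'])
```

```text
False
(0.6014, -0.1055, 0.1) [270.5 236.8] [231.2 168. ]
(0.5337, -0.2214, 0.1) [244.2 190.4] [273.7 191.7]
(0.5417, -0.1022, 0.1) [286.9 217.8] [230.2 189.6]
(0.5, -0.06, 0.1) [313.6 213.6] [215.  205.1]
(0.5, -0.06, 0) [309.9 237. ] [219.3 206.8]
0.95
```

View pics/a.png

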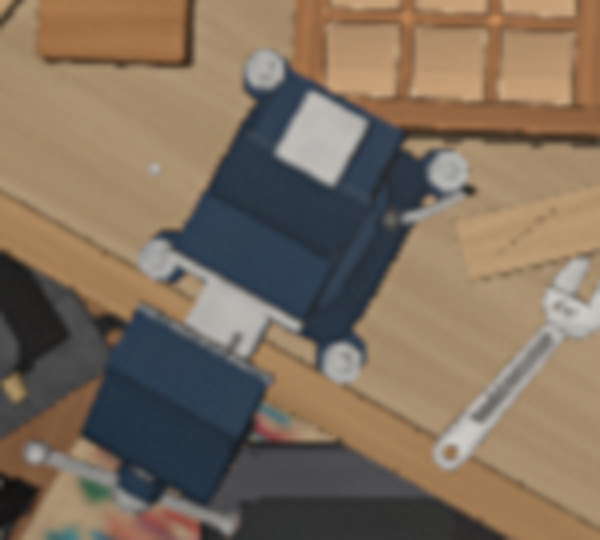

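View pics/b.png

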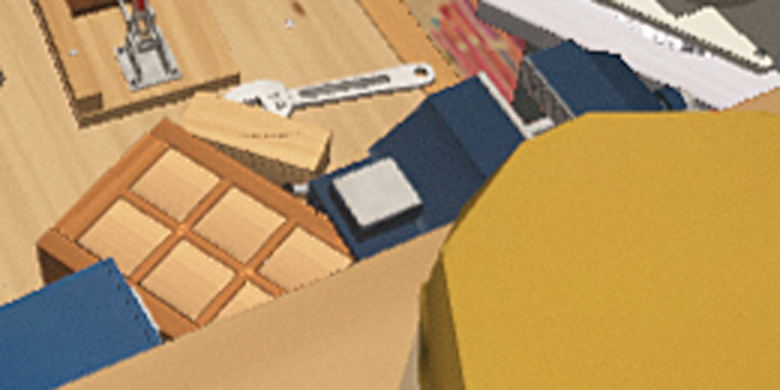

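Run:
```python
import numpy as np,cv2
d=np.load('cams.npz')
P=d['pK']@d['pv'][:3];S=d['sK']@d['sv'][:3]
a=np.array([[220.5,209.5],[218,198],[232.5,205.5],[140+402/4,175+135/4]]).T
b=np.array([[311,195.3],[185+368/3,130+235/3],[185+330/3,130+183/3],[185+312/3,130+180/3]]).T
X=cv2.triangulatePoints(P,S,a.astype(float),b.astype(float));X=X[:3]/X[3];print(X.T.round(3))
for r,n in((P,a),(S,b)):
  q=r@np.vstack([X,np.ones(4)]);print((q[:2]/q[2]-n).round(1).T.tolist())
# tall jaw line in scene (485,75)/(525,130) crop ; top (165,245),(300,330) crop
a=np.array([[140+165/4,175+248/4],[140+302/4,175+330/4]]).T.astype(float)
b=np.array([[185+525/3,130+133/3],[185+483/3,130+75/3]]).T.astype(float)
X=cv2.triangulatePoints(P,S,a,b);print((X[:3]/X[3]).T.round(3))
```

```text
[[ 0.486 -0.079  0.137]
 [ 0.516 -0.07   0.132]
 [ 0.496 -0.112  0.139]
 [ 0.488 -0.131  0.119]]
[[-0.1, 0.1], [-0.7, 0.4], [0.2, -0.1], [0.1, -0.1]]
[[-0.1, -0.0], [-0.9, -0.0], [0.2, 0.0], [0.1, 0.0]]
[[ 0.421  0.004  0.201]
 [ 0.36  -0.066  0.156]]
```

Run:
```python
import numpy as np
d=np.load('cams.npz')
P=d['pK']@d['pv'][:3];S=d['sK']@d['sv'][:3]
h=lambda u:np.array([*u,1.])
for l in [((164,0),(62,182)),((108,0),(0,220))]:
  p1=P.T@np.cross(h(l[0]),h(l[1]));p2=S.T@np.cross(h((205,260)),h((336.7,205)))
  for x in (.2,.4,.6,.8):
    print(l,x,np.linalg.solve(np.array([p1[1:3],p2[1:3]]),-np.array([p1[0]*x+p1[3],p2[0]*x+p2[3]])).round(3))
```

```text
((164, 0), (62, 182)) 0.2 [0.361 0.496]
((164, 0), (62, 182)) 0.4 [0.248 0.5  ]
((164, 0), (62, 182)) 0.6 [0.134 0.505]
((164, 0), (62, 182)) 0.8 [0.021 0.509]
((108, 0), (0, 220)) 0.2 [0.39  0.543]
((108, 0), (0, 220)) 0.4 [0.284 0.56 ]
((108, 0), (0, 220)) 0.6 [0.179 0.576]
((108, 0), (0, 220)) 0.8 [0.073 0.593]
```

Run:
```python
from workcell import *
import cv2,numpy as np
t=cv2.imread('pics/top1.png');w=camera('wrist')['image'][:,:,::-1]
A=np.hstack([cv2.resize(t[0:384,0:260],(406,600)),cv2.resize(w,(390,600*390//800))[:600] if 0 else cv2.copyMakeBorder(cv2.resize(w,(390,292)),0,308,0,0,cv2.BORDER_CONSTANT)])
cv2.imwrite('pics/c.png',A)
```

```text
(no output)
```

View pics/c.png

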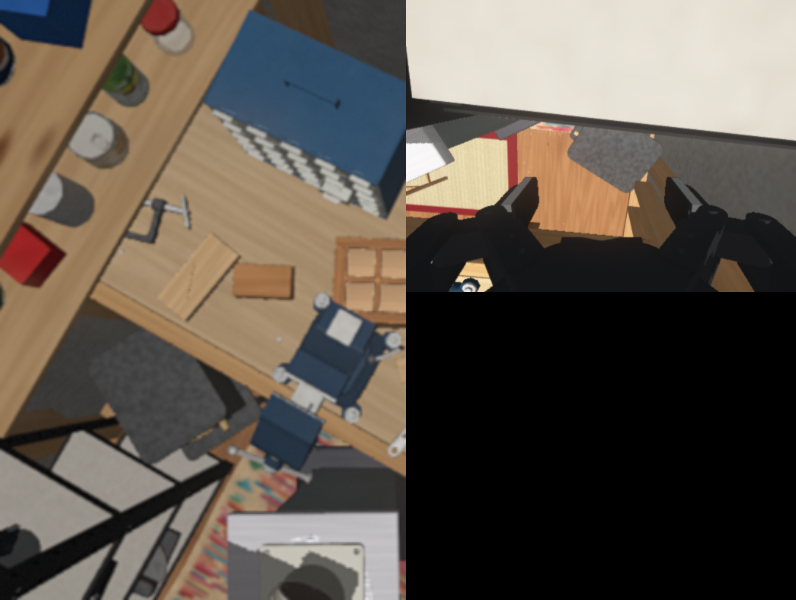

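Run:
```python
from workcell import *
import numpy as np
w=camera('wrist');R=w['view'][:3,:3];c=-R.T@w['view'][:3,3];print(c.round(3))
for u in [(256,20),(5,170),(256,190),(508,245),(160,350),(380,350)]:
  d=R.T@np.linalg.inv(w['K'])@[*u,1];print(u,(d/np.linalg.norm(d)).round(2))
```

```text
[0.142 0.485 0.373]
(256, 20) [-0.26  0.11 -0.96]
(5, 170) [-0.14 -0.67 -0.73]
(256, 190) [ 0.23 -0.1  -0.97]
(508, 245) [ 0.57  0.48 -0.67]
(160, 350) [ 0.5  -0.54 -0.68]
(380, 350) [ 0.75  0.07 -0.66]
```

{"method": "drive_tool", "body": {
  "increments": [
    [[20,-30,2],[0,0,-3.5],0],
    [[20,-30,2],[0,0,-3.5],0],
    [[20,-30,2],[0,0,-3.5],0],
    [[20,-30,2],[0,0,-3.5],0],
    [[20,-30,2],[0,0,-3.5],0],
    [[20,-30,2],[0,0,-3.5],0]
  ]
}}

```text
clock: 1.55
eef_pos: [0.3212, 0.2766, 0.2038]
tool_rot: [0.381, 0.925, 0.0, 0.0]
ft_force: [1.2, 1.0, 0.3]
grip_width: 0.0124
grasp_force: 0.0
```

{"method": "drive_tool", "body": {
  "increments": [
    [[21.5,-29.4,5],[0,0,-3.5],0],
    [[21.5,-29.4,5],[0,0,-3.5],0],
    [[21.5,-29.4,5],[0,0,-3.5],0],
    [[21.5,-29.4,5],[0,0,-3.5],0],
    [[21.5,-29.4,5],[0,0,-3.5],0],
    [[21.5,-29.4,5],[0,0,-3.5],0],
    [[21.5,-29.4,0],[0,0,-3.5],0],
    [[21.5,-29.4,0],[0,0,-3.5],0]
  ]
}}

```text
clock: 2.22
eef_pos: [0.4937, 0.0411, 0.2341]
tool_rot: [0.594, 0.805, 0.001, 0.001]
ft_force: [0.5, 1.2, -0.2]
grip_width: -0.0002
grasp_force: 0.0
```

{"method": "drive_tool", "body": {
  "increments": [
    [[21.5,-29.4,-10],[0,0,-3.5],0],
    [[21.5,-29.4,-20],[0,0,-3.5],0],
    [[21.5,-29.4,-20],[0,0,-3.5],0],
    [[21.5,-29.4,-25],[0,0,-3.5],0],
    [[21.5,-29.4,-25],[0,0,-3.5],0],
    [[0,0,0],[0,0,0],0]
  ]
}}

```text
clock: 2.72
eef_pos: [0.5969, -0.1056, 0.1283]
tool_rot: [0.711, 0.704, -0.003, -0.003]
ft_force: [-1.0, 1.3, -1.4]
grip_width: -0.0
grasp_force: 0.0
```

Run:
```python
from workcell import *
import cv2,numpy as np
o=get_obs();print(o['clock'],o['eef_pos'],o['joint_pos'].round(2) if hasattr(o['joint_pos'],'round') else o['joint_pos'],o['ft_force'])
from h import *
t=camera('top');w=camera('wrist')
e=np.array(o['eef_pos']);print(proj(w,e),proj(w,e-[0,0,e[2]-.1]))
for n in [(.6014,-.1055),(.5975,-.1654),(.5417,-.1022)]: print(proj(w,np.array([*n,.1])).round(1))
A=np.hstack([cv2.resize(t['image'][130:250,190:320],(433,400)),cv2.resize(w['image'],(366,400))])
A=np.hstack([cv2.resize(t['image'][140:230,190:310],(400,300)),cv2.resize(w['image'],(400,300))])
cv2.imwrite('pics/d.png',A[:,:,::-1])
```

```text
2.7167 [ 0.59690189 -0.10557339  0.1283204 ] [-0.17  0.49  0.2   1.29 -0.    1.41] [-1.00790119  1.25537996 -1.40192423]
[256.11790928 217.07364107] [256.4809833  204.78016515]
[262.1 204.7]
[257.6 270.8]
[188. 201.]
```

View pics/d.png

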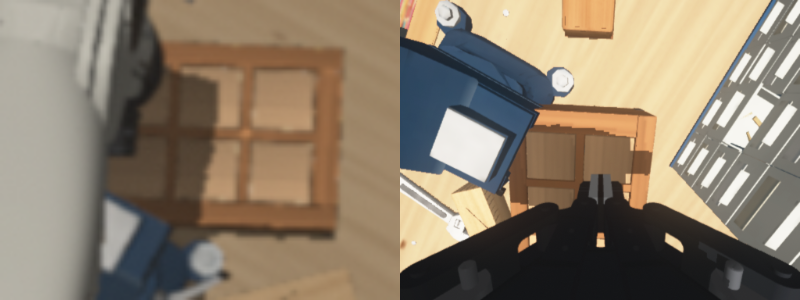

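The tip stands over plate 4 (wrist crop (600,180)), and the vise clears the fingers. Now I'll feel downwards.

{"method": "drive_tool", "body": {
  "increments": [
    [[3,0,-10],[0,0,0],0],
    [[0,0,-10],[0,0,0],0],
    [[0,0,-4],[0,0,0],0],
    [[0,0,-1],[0,0,0],0],
    [[0,0,0],[0,0,0],0]
  ]
}}

```text
clock: 3.23
eef_pos: [0.6002, -0.1, 0.1116]
tool_rot: [0.708, 0.707, -0.0, 0.0]
ft_force: [-0.3, -0.9, -0.8]
grip_width: 0.0
grasp_force: 0.0
```

{"method": "drive_tool", "body": {
  "increments": [
    [[0,0,-1.5],[0,0,0],0],
    [[0,0,-1.5],[0,0,0],0],
    [[0,0,0],[0,0,0],0]
  ]
}}

```text
clock: 3.48
eef_pos: [0.6007, -0.1007, 0.1086]
tool_rot: [0.708, 0.706, 0.0, 0.0]
ft_force: [0.3, 0.5, 0.0]
grip_width: 0.0002
grasp_force: 0.0
```

{"method": "drive_tool", "body": {
  "increments": [
    [[0,-5,-4],[0,0,0],0],
    [[0,0,-2],[0,0,0],0],
    [[0,0,-1],[0,0,0],0],
    [[0,0,-1],[0,0,0],0],
    [[0,0,0],[0,0,0],0]
  ]
}}

```text
clock: 3.9
eef_pos: [0.6004, -0.1059, 0.0999]
tool_rot: [0.708, 0.706, -0.0, -0.0]
ft_force: [0.0, -0.1, 0.3]
grip_width: -0.0001
grasp_force: 0.0
```

{"method": "drive_tool", "body": {
  "increments": [
    [[0,0,-1],[0,0,0],0],
    [[0,0,0],[0,0,0],0]
  ]
}}

```text
clock: 4.07
eef_pos: [0.6006, -0.1058, 0.0992]
tool_rot: [0.708, 0.706, -0.0, -0.0]
ft_force: [-0.6, -0.5, -0.2]
grip_width: -0.0001
grasp_force: 0.0
```

{"method": "drive_tool", "body": {
  "increments": [
    [[0,0,-1],[0,0,0],0],
    [[0,0,0],[0,0,0],0]
  ]
}}

```text
clock: 4.23
eef_pos: [0.6006, -0.1058, 0.0982]
tool_rot: [0.708, 0.706, -0.0, -0.0]
ft_force: [0.7, -0.3, -0.1]
grip_width: 0.0001
grasp_force: 0.0
```

{"method": "drive_tool", "body": {
  "increments": [
    [[0,0,-1],[0,0,0],0],
    [[0,0,0],[0,0,0],0]
  ]
}}

```text
clock: 4.4
eef_pos: [0.6006, -0.1058, 0.0972]
tool_rot: [0.708, 0.706, -0.0, -0.0]
ft_force: [-0.2, -0.5, -0.0]
grip_width: 0.0001
grasp_force: 0.0
```

{"method": "drive_tool", "body": {
  "increments": [
    [[0,0,-1],[0,0,0],0],
    [[0,0,0],[0,0,0],0]
  ]
}}

```text
clock: 4.57
eef_pos: [0.6005, -0.1058, 0.0962]
tool_rot: [0.708, 0.706, -0.0, -0.0]
ft_force: [0.2, 0.1, -1.5]
grip_width: 0.0002
grasp_force: 0.0
```

{"method": "drive_tool", "body": {
  "increments": [
    [[0,0,-1],[0,0,0],0],
    [[0,0,0],[0,0,0],0]
  ]
}}

```text
clock: 4.73
eef_pos: [0.6005, -0.1058, 0.0951]
tool_rot: [0.708, 0.706, -0.0, -0.0]
ft_force: [0.3, 0.4, 0.4]
grip_width: -0.0002
grasp_force: 0.0
```

{"method": "drive_tool", "body": {
  "increments": [
    [[0,0,-1],[0,0,0],0],
    [[0,0,0],[0,0,0],0]
  ]
}}

```text
clock: 4.9
eef_pos: [0.6005, -0.1058, 0.0941]
tool_rot: [0.708, 0.706, -0.0, -0.0]
ft_force: [-0.9, -0.3, -0.5]
grip_width: 0.0001
grasp_force: 0.0
```

{"method": "drive_tool", "body": {
  "increments": [
    [[0,0,-1],[0,0,0],0],
    [[0,0,0],[0,0,0],0]
  ]
}}

```text
clock: 5.07
eef_pos: [0.6005, -0.1058, 0.0931]
tool_rot: [0.708, 0.706, -0.0, -0.0]
ft_force: [-0.4, 0.4, -0.6]
grip_width: 0.0003
grasp_force: 0.0
```

Run:
```python
from workcell import *
import cv2,numpy as np
from h import *
o=get_obs();print(o['clock'],o['eef_pos'],o['ft_force'],o['ft_torque'],o['tau'])
w=camera('wrist');s=camera('scene')
print(proj(w,np.array(o['eef_pos'])))
A=np.hstack([cv2.resize(w['image'][100:260,180:350],(425,400),interpolation=cv2.INTER_CUBIC),cv2.resize(s['image'][140:260,190:302],(373,400),interpolation=cv2.INTER_CUBIC)])
cv2.imwrite('pics/e.png',A[:,:,::-1])
```

```text
5.0667 [ 0.60054967 -0.10582373  0.0931379 ] [-0.38442504  0.37411339 -0.62349313] [-0.05405091 -0.00294743 -0.02198412] [ 2.74503509e-04 -4.90889597e+01  2.44674110e+01 -3.70114390e-02
  3.40935003e-06  2.98995883e-05]
[254.92514246 215.18958993]
```

View pics/e.png

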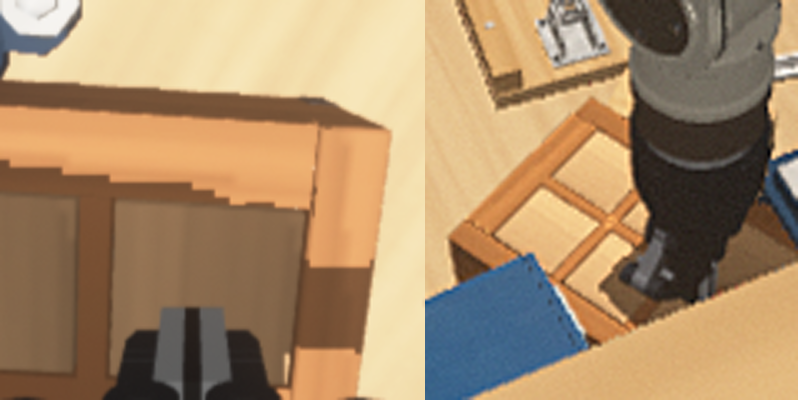

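Run:
```python
from workcell import *
import cv2,numpy as np
from h import *
t=camera('top');o=cv2.imread('pics/top1.png')[:,:,::-1]
d=np.abs(t['image'].astype(int)-o).sum(2)>60
print([(c,int(d[150:212,c].sum())) for c in range(280,325,3)])
s=cv2.imread('pics/scene1.png')
big=cv2.resize(s[165:245,195:305],None,fx=8,fy=8,interpolation=cv2.INTER_CUBIC)
_,m=cv2.threshold(big[:,:,1],0,255,cv2.THRESH_OTSU)
n,l,st,c=cv2.connectedComponentsWithStats(m)
S=dict(K=np.load('cams.npz')['sK'],view=np.load('cams.npz')['sv'])
for i in range(1,n):
  if 5000<st[i,4]<60000:
    uv=(c[i]+.5)/8-.5+[195,165];print(st[i].tolist(),uv.round(1),ray(S,*uv,.1).round(4),ray(S,*uv,.085).round(4))
```

```text
[(280, 0), (283, 0), (286, 0), (289, 0), (292, 0), (295, 0), (298, 0), (301, 0), (304, 0), (307, 0), (310, 0), (313, 0), (316, 0), (319, 0), (322, 0)]
[272, 117, 235, 195, 24189] [243.2 190.9] [ 0.5361 -0.2224  0.1   ] [ 0.5275 -0.2291  0.085 ]
[810, 173, 70, 141, 5403] [301.4 193.3] [ 0.4683 -0.1101  0.1   ] [ 0.4585 -0.1149  0.085 ]
[435, 220, 248, 203, 25909] [264.4 204.4] [ 0.5398 -0.1624  0.1   ] [ 0.5312 -0.168   0.085 ]
[132, 252, 247, 202, 25750] [226.3 208.3] [ 0.5955 -0.226   0.1   ] [ 0.5879 -0.2328  0.085 ]
[299, 360, 247, 214, 27658] [247.5 222.5] [ 0.5995 -0.1661  0.1   ] [ 0.592  -0.1719  0.085 ]
```

{"method": "drive_tool", "body": {
  "increments": [
    [[0,0,-1],[0,0,0],0],
    [[0,0,0],[0,0,0],0]
  ]
}}

```text
clock: 5.38
eef_pos: [0.6006, -0.1059, 0.0922]
tool_rot: [0.708, 0.706, -0.0, -0.0]
ft_force: [-0.4, -0.3, 0.1]
grip_width: -0.0001
grasp_force: 0.0
```

{"method": "drive_tool", "body": {
  "increments": [
    [[0,0,-1],[0,0,0],0],
    [[0,0,0],[0,0,0],0]
  ]
}}

```text
clock: 5.55
eef_pos: [0.6005, -0.1058, 0.0911]
tool_rot: [0.708, 0.706, -0.0, -0.0]
ft_force: [0.6, -0.6, -0.2]
grip_width: 0.0001
grasp_force: 0.0
```

{"method": "drive_tool", "body": {
  "increments": [
    [[0,0,-1],[0,0,0],0],
    [[0,0,0],[0,0,0],0]
  ]
}}

```text
clock: 5.72
eef_pos: [0.6005, -0.1058, 0.0901]
tool_rot: [0.708, 0.706, -0.0, -0.0]
ft_force: [-0.3, 0.1, -0.8]
grip_width: 0.0001
grasp_force: 0.0
```

{"method": "drive_tool", "body": {
  "increments": [
    [[0,0,-1],[0,0,0],0],
    [[0,0,-1],[0,0,0],0],
    [[0,0,0],[0,0,0],0]
  ]
}}

```text
clock: 5.97
eef_pos: [0.6004, -0.1058, 0.0881]
tool_rot: [0.708, 0.706, -0.0, -0.0]
ft_force: [-0.3, -0.2, -0.7]
grip_width: -0.0001
grasp_force: 0.0
```

{"method": "drive_tool", "body": {
  "increments": [
    [[0,0,-1],[0,0,0],0],
    [[0,0,-1],[0,0,0],0],
    [[0,0,0],[0,0,0],0]
  ]
}}

```text
clock: 6.22
eef_pos: [0.6005, -0.1058, 0.0861]
tool_rot: [0.708, 0.706, -0.0, -0.0]
ft_force: [0.3, 0.7, -0.8]
grip_width: 0.0002
grasp_force: 0.0
```

{"method": "drive_tool", "body": {
  "increments": [
    [[0,0,20],[0,0,0],0],
    [[0,-20,10],[0,0,0],0],
    [[0,-30,0],[0,0,0],0],
    [[-3,-30,0],[0,0,0],0],
    [[-3,-30,-5],[0,0,0],0],
    [[-1,-9,-15],[0,0,0],0],
    [[0,0,0],[0,0,0],0]
  ]
}}

```text
clock: 6.8
eef_pos: [0.5915, -0.2273, 0.0937]
tool_rot: [0.71, 0.705, -0.001, -0.002]
ft_force: [-0.6, 0.0, -1.1]
grip_width: -0.0004
grasp_force: 0.0
```

Run:
```python
from workcell import *
import cv2,numpy as np
from h import *
o=get_obs();e=np.array(o['eef_pos']);print(o['clock'],e,o['ft_force'])
s=camera('scene');w=camera('wrist')
ps=proj(s,e);pw=proj(w,e);print(ps,pw)
ims=s['image'].copy();
A=cv2.resize(ims[150:250,180:280],(400,400),interpolation=cv2.INTER_CUBIC);B=cv2.resize(w['image'][140:260,196:316],(400,400),interpolation=cv2.INTER_CUBIC)
q=tuple(int(v) for v in (ps-[180,150])*4);cv2.circle(A,q,3,(255,0,0),1)
q=tuple(int(v) for v in (pw-[196,140])*400/120);cv2.circle(B,q,3,(255,0,0),1)
cv2.imwrite('pics/f.png',np.hstack([A,B])[:,:,::-1])
```

```text
6.8 [ 0.59150451 -0.22725135  0.09367594] [-0.61949641  0.03809584 -1.14931316]
[227.06726864 208.38971601] [254.35801602 217.15862279]
```

View pics/f.png

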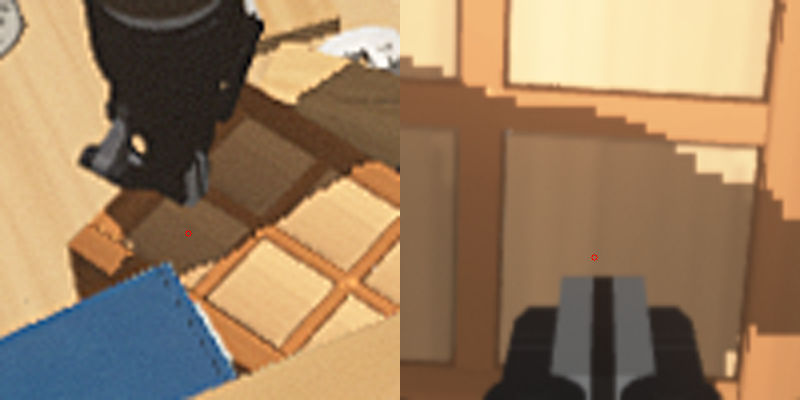

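Scene: the fingertips end at about crop (195,203), clearly above the marked reported TCP (188,233). The real tips are some 2–3 cm higher than reported, so nothing has been touched yet. I'll triangulate that.

Run:
```python
from workcell import *
from h import *
from scipy.optimize import least_squares
s=camera('scene');w=camera('wrist');e=np.array(get_obs()['eef_pos']);print(e)
tw=np.array([196+605*0+203*.3,140+277*.3]);ts=np.array([180+195/4,150+202/4])
for k in (0,.006,.011):
  f=lambda X:np.r_[proj(w,X+[0,k,0])-tw,proj(s,X+[0,k*.5,0])-ts]
  r=least_squares(f,e);print(k,(r.x-e).round(4),r.fun.round(1))
```

```text
[ 0.59402046 -0.22377141  0.09687397]
0 [0.0009 0.0094 0.0391] [0.  0.3 1.  0.7]
0.006 [0.0009 0.0037 0.0396] [0. 0. 0. 0.]
0.011 [ 0.0009 -0.001   0.0399] [-0.  -0.2 -0.8 -0.5]
```

The real tips sit about 40 mm above the reported TCP, with x and y agreeing. Contact is due at a reported z of about 0.06.

{"method": "drive_tool", "body": {
  "increments": [
    [[0,0,-10],[0,0,0],0],
    [[0,0,-8],[0,0,0],0],
    [[0,0,-4],[0,0,0],0],
    [[0,0,-1],[0,0,0],0],
    [[0,0,0],[0,0,0],0]
  ]
}}

```text
clock: 7.42
eef_pos: [0.5931, -0.2242, 0.0724]
tool_rot: [0.708, 0.706, -0.0, -0.001]
ft_force: [-0.5, -0.6, 0.6]
grip_width: -0.0
grasp_force: 0.0
```

{"method": "drive_tool", "body": {
  "increments": [
    [[0,0,-1],[0,0,0],0],
    [[0,0,-1],[0,0,0],0],
    [[0,0,-1],[0,0,0],0],
    [[0,0,0],[0,0,0],0]
  ]
}}

```text
clock: 7.75
eef_pos: [0.5936, -0.2249, 0.0703]
tool_rot: [0.708, 0.706, 0.0, 0.0]
ft_force: [-0.4, 1.3, 0.6]
grip_width: 0.0002
grasp_force: 0.0
```

{"method": "drive_tool", "body": {
  "increments": [
    [[0,0,-1],[0,0,0],0],
    [[0,0,-1],[0,0,0],0],
    [[0,0,0],[0,0,0],0]
  ]
}}

```text
clock: 8.0
eef_pos: [0.5935, -0.2249, 0.0681]
tool_rot: [0.708, 0.706, -0.0, -0.0]
ft_force: [0.7, -0.2, -0.8]
grip_width: 0.0001
grasp_force: 0.0
```

{"method": "drive_tool", "body": {
  "increments": [
    [[0,0,-1],[0,0,0],0],
    [[0,0,-1],[0,0,0],0],
    [[0,0,0],[0,0,0],0]
  ]
}}

```text
clock: 8.25
eef_pos: [0.5935, -0.2248, 0.0661]
tool_rot: [0.708, 0.706, -0.0, -0.0]
ft_force: [0.0, 0.7, 1.2]
grip_width: 0.0001
grasp_force: 0.0
```

{"method": "drive_tool", "body": {
  "increments": [
    [[0,0,-1],[0,0,0],0],
    [[0,0,0],[0,0,0],0]
  ]
}}

```text
clock: 8.42
eef_pos: [0.5935, -0.2248, 0.0652]
tool_rot: [0.708, 0.706, -0.0, -0.0]
ft_force: [0.2, 0.2, 0.1]
grip_width: -0.0001
grasp_force: 0.0
```

{"method": "drive_tool", "body": {
  "increments": [
    [[0,0,-1],[0,0,0],0],
    [[0,0,0],[0,0,0],0]
  ]
}}

```text
clock: 8.58
eef_pos: [0.5936, -0.2248, 0.0642]
tool_rot: [0.708, 0.706, -0.0, -0.0]
ft_force: [1.1, -0.1, -1.2]
grip_width: 0.0001
grasp_force: 0.0
```

{"method": "drive_tool", "body": {
  "increments": [
    [[0,0,-1],[0,0,0],0],
    [[0,0,0],[0,0,0],0]
  ]
}}

```text
clock: 8.75
eef_pos: [0.5936, -0.2248, 0.0631]
tool_rot: [0.708, 0.706, -0.0, -0.0]
ft_force: [-0.3, -0.0, 0.7]
grip_width: 0.0
grasp_force: 0.0
```

{"method": "drive_tool", "body": {
  "increments": [
    [[0,0,-1],[0,0,0],0],
    [[0,0,0],[0,0,0],0]
  ]
}}

```text
clock: 8.92
eef_pos: [0.5936, -0.2248, 0.0622]
tool_rot: [0.708, 0.706, -0.0, -0.0]
ft_force: [0.4, -0.7, 0.1]
grip_width: -0.0002
grasp_force: 0.0
```

{"method": "drive_tool", "body": {
  "increments": [
    [[0,0,-1],[0,0,0],0],
    [[0,0,0],[0,0,0],0]
  ]
}}

```text
clock: 9.08
eef_pos: [0.5935, -0.2248, 0.0611]
tool_rot: [0.708, 0.706, -0.0, -0.0]
ft_force: [0.1, -0.3, 0.5]
grip_width: -0.0
grasp_force: 0.0
```

{"method": "drive_tool", "body": {
  "increments": [
    [[0,0,-1],[0,0,0],0],
    [[0,0,0],[0,0,0],0]
  ]
}}

```text
clock: 9.25
eef_pos: [0.5938, -0.2249, 0.0604]
tool_rot: [0.708, 0.706, 0.0, 0.0]
ft_force: [-0.8, 1.2, -0.2]
grip_width: 0.0002
grasp_force: 0.0
```

{"method": "drive_tool", "body": {
  "increments": [
    [[0,0,-1],[0,0,0],0],
    [[0,0,0],[0,0,0],0]
  ]
}}

```text
clock: 9.42
eef_pos: [0.5939, -0.2249, 0.0603]
tool_rot: [0.708, 0.706, 0.0, 0.0]
ft_force: [-1.8, 1.3, 4.6]
grip_width: -0.0
grasp_force: 2.3
```

{"method": "drive_tool", "body": {
  "increments": [
    [[0,0,-1],[0,0,0],0],
    [[0,0,0],[0,0,0],0]
  ]
}}

```text
clock: 9.58
eef_pos: [0.5939, -0.2249, 0.0603]
tool_rot: [0.708, 0.706, 0.0, 0.001]
ft_force: [-3.9, 0.2, 8.5]
grip_width: -0.0002
grasp_force: 4.5
```

Contact at reported z 0.0604. Plate 6 is rigid: 8.5 N with no sink. Next is plate 5.

{"method": "drive_tool", "body": {
  "increments": [
    [[0,0,13],[0,0,0],0],
    [[2,30,0],[0,0,0],0],
    [[2,30,0],[0,0,0],0],
    [[0,0,0],[0,0,0],0],
    [[0,0,-8],[0,0,0],0],
    [[0,0,-3],[0,0,0],0],
    [[0,0,-2],[0,0,0],0],
    [[0,0,0],[0,0,0],0]
  ]
}}

```text
clock: 10.25
eef_pos: [0.5978, -0.1645, 0.0603]
tool_rot: [0.708, 0.706, 0.001, -0.0]
ft_force: [-3.5, 5.1, 12.8]
grip_width: -0.0001
grasp_force: 6.5
```

{"method": "drive_tool", "body": {
  "increments": [
    [[0,0,0],[0,0,0],0],
    [[0,0,0],[0,0,0],0]
  ]
}}

```text
clock: 10.42
eef_pos: [0.5978, -0.1645, 0.0603]
tool_rot: [0.708, 0.706, 0.001, -0.0]
ft_force: [-3.8, 5.5, 13.6]
grip_width: 0.0
grasp_force: 6.5
```

Plate 5 is rigid. Next is plate 4.

{"method": "drive_tool", "body": {
  "increments": [
    [[0,0,13],[0,0,0],0],
    [[2,29.5,0],[0,0,0],0],
    [[2,29.5,0],[0,0,0],0],
    [[0,0,0],[0,0,0],0],
    [[0,0,-7],[0,0,0],0],
    [[0,0,-3],[0,0,0],0],
    [[0,0,-2],[0,0,0],0],
    [[0,0,0],[0,0,0],0]
  ]
}}

```text
clock: 11.08
eef_pos: [0.6012, -0.1066, 0.0603]
tool_rot: [0.709, 0.706, 0.0, -0.0]
ft_force: [-3.0, 3.1, 10.9]
grip_width: 0.0
grasp_force: 5.1
```

Plate 4 is rigid. I'll do plates 3 and 2 before plate 1, which lies beside the vise.

{"method": "drive_tool", "body": {
  "increments": [
    [[0,-20,30],[0,0,0],0],
    [[0,-36,0],[0,0,0],0],
    [[-32,0,0],[0,0,0],0],
    [[-32,0,0],[0,0,0],0],
    [[0,0,-15],[0,0,0],0],
    [[0,0,-8],[0,0,0],0],
    [[0,0,0],[0,0,0],0]
  ]
}}

```text
clock: 11.67
eef_pos: [0.5357, -0.1628, 0.0638]
tool_rot: [0.709, 0.705, -0.001, -0.002]
ft_force: [-0.5, -0.1, -0.4]
grip_width: 0.0001
grasp_force: 0.0
```

{"method": "drive_tool", "body": {
  "increments": [
    [[0,0,-3],[0,0,0],0],
    [[0,0,-2],[0,0,0],0],
    [[0,0,-2],[0,0,0],0],
    [[0,0,0],[0,0,0],0]
  ]
}}

```text
clock: 12.0
eef_pos: [0.5389, -0.1622, 0.0603]
tool_rot: [0.708, 0.706, 0.0, 0.001]
ft_force: [-1.2, -0.4, 3.7]
grip_width: 0.0001
grasp_force: 1.8
```

{"method": "drive_tool", "body": {
  "increments": [
    [[0,0,-1.5],[0,0,0],0],
    [[0,0,0],[0,0,0],0]
  ]
}}

```text
clock: 12.17
eef_pos: [0.5389, -0.1622, 0.0603]
tool_rot: [0.708, 0.706, 0.0, 0.001]
ft_force: [-3.6, 1.3, 12.2]
grip_width: -0.0001
grasp_force: 5.7
```

{"method": "drive_tool", "body": {
  "increments": [
    [[0,0,13],[0,0,0],0],
    [[-2,-30,0],[0,0,0],0],
    [[-2,-30,0],[0,0,0],0],
    [[0,0,0],[0,0,0],0],
    [[0,0,-7],[0,0,0],0],
    [[0,0,-3],[0,0,0],0],
    [[0,0,-2],[0,0,0],0],
    [[0,0,0],[0,0,0],0]
  ]
}}

```text
clock: 12.83
eef_pos: [0.5337, -0.2212, 0.0585]
tool_rot: [0.708, 0.707, -0.0, -0.0]
ft_force: [-0.3, 0.3, -0.4]
grip_width: -0.0
grasp_force: 0.0
```

Plate 2 is rigid. Plate 3 lets the tip go below the frame, so I'll press on.

{"method": "drive_tool", "body": {
  "increments": [
    [[0,0,-1],[0,0,0],0],
    [[0,0,-1],[0,0,0],0],
    [[0,0,0],[0,0,0],0]
  ]
}}

```text
clock: 13.08
eef_pos: [0.5338, -0.221, 0.0573]
tool_rot: [0.708, 0.707, 0.0, -0.0]
ft_force: [-0.5, -0.6, 4.0]
grip_width: 0.0002
grasp_force: 2.0
```

{"method": "drive_tool", "body": {
  "increments": [
    [[0,0,-1],[0,0,0],0],
    [[0,0,-1],[0,0,0],0],
    [[0,0,0],[0,0,0],0]
  ]
}}

```text
clock: 13.33
eef_pos: [0.5338, -0.221, 0.0548]
tool_rot: [0.708, 0.706, 0.0, -0.0]
ft_force: [0.2, 1.0, 3.2]
grip_width: -0.0
grasp_force: 1.7
```

{"method": "drive_tool", "body": {
  "increments": [
    [[0,0,-1],[0,0,0],0],
    [[0,0,0],[0,0,0],0],
    [[0,0,0],[0,0,0],0]
  ]
}}

```text
clock: 13.58
eef_pos: [0.5338, -0.2211, 0.0538]
tool_rot: [0.708, 0.706, 0.0, -0.0]
ft_force: [0.1, 3.5, 3.9]
grip_width: 0.0004
grasp_force: 1.9
```

```bash
cat > look.py <<'E'
from workcell import *
import cv2,numpy as np
t=camera('top');o=cv2.imread('pics/top1.png')[:,:,::-1]
d=np.abs(t['image'].astype(int)-o).sum(2)>60
print([(c,int(d[150:212,c].sum())) for c in range(280,325,3)])
o=get_obs();print(o['clock'],o['eef_pos'],o['ft_force'])
E
python3 look.py
```

```text
[(280, 57), (283, 57), (286, 55), (289, 53), (292, 48), (295, 38), (298, 24), (301, 10), (304, 41), (307, 0), (310, 0), (313, 0), (316, 0), (319, 0), (322, 0)]
13.6333 [ 0.53375921 -0.22120532  0.0537929 ] [-0.57507526  2.57348011  3.30363041]
```

{"method": "drive_tool", "body": {
  "increments": [
    [[0,0,0],[0,0,0],0],
    [[0,0,0],[0,0,0],0],
    [[0,0,10],[0,0,0],0],
    [[0,0,25],[0,0,0],0],
    [[10,30,30],[0,0,0],0],
    [[10,35,15],[0,0,0],0],
    [[0,35,0],[0,0,0],0],
    [[0,0,0],[0,0,0],0]
  ]
}}

```text
clock: 14.3
eef_pos: [0.5544, -0.1189, 0.1344]
tool_rot: [0.706, 0.708, 0.001, 0.001]
ft_force: [-0.7, -0.0, -0.9]
grip_width: 0.0001
grasp_force: 0.0
```

```bash
python3 look.py
python3 - <<'E'
from workcell import *
import cv2,numpy as np
t=camera('top');s=camera('scene')
A=np.hstack([cv2.resize(t['image'][130:250,200:380],(450,300)),cv2.resize(s['image'][130:250,150:290],(350,300))])
cv2.imwrite('pics/g.png',A[:,:,::-1])
E
```

```text
[(280, 0), (283, 0), (286, 0), (289, 0), (292, 4), (295, 15), (298, 12), (301, 12), (304, 38), (307, 0), (310, 0), (313, 0), (316, 0), (319, 0), (322, 0)]
14.35 [ 0.55361143 -0.12124421  0.13343673] [ 0.55857536 -0.85817561 -1.20081568]
```

View pics/g.png

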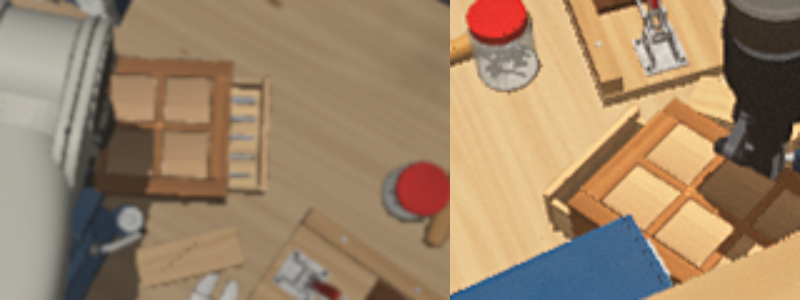

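The pictures show the drawer standing out of the right side (top crop 230..268, tools visible inside), with the gripper clear and the jar and offcut unmoved. I'll check how far it is out, then hand in.

Run:
```python
from workcell import *
from h import *
t=camera('top')
c=np.array([.5675,-.1636,.064]);yv=np.array([.068,.998,0])
for d in (0,.03,.045): print(d,proj(t,c-yv*(.108+d)).round(1),'seen ~',200+268/2.5)
print(job_done())
```

```text
0 [291.2 183. ] seen ~ 307.2
0.03 [301.9 183.5] seen ~ 307.2
0.045 [307.2 183.8] seen ~ 307.2
the job is handed in; nothing more can be done
None
```

Plate 3 (front row, right) was the catch: pressing it sprang the drawer out to about its full 45 mm, and I handed the job in with the drawer standing open, the gripper clear of everything and the jar and offcut unmoved in the last pictures (the sanding block was hidden in them).

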